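Clip the lid onto the teapot

TASK

Put the teapot's own lid (the one with a flat tongue on its edge) back on the teapot: hook the tongue in under the lip above the spout with the lid tilted, then press the other side down until the spring catch above the handle snaps over its edge and the lid lies level on the rim. The catch is stiff, but the pot is stoneware: press firmly enough to feel it snap, no harder. Leave everything else on the shelf where it is.

Things in the scene. Friction and masses are not known exactly. Their poses are not given: they have to be found in the camera images.
- teapot: White stoneware teapot, immovable in a pine trivet (148 mm across, 12 high; belly 136 across). Origin: centre of the trivet's underside; z up, x towards the spout. Flat rim 115 mm above the shelf, outer diameter 94, inner 74. Spout ends 126 mm out on +x, 116 mm high; handle loop reaches 125 mm out on -x, 99 mm high.
- teapot_rim (a point): Centre of the teapot's mouth at the height of the rim's top (115 mm above the shelf); axes as the teapot's: x to the spout and lip, z up. A seated lid's flange lies with its underside on this plane, centred within about 1.5 mm.
- teapot_lip (a point): Middle of the lower inner edge of the lip above the spout: 51 mm from the mouth's centre on +x, 8.5 mm above the rim plane; axes as the teapot's. The lip is 4 mm thick, 38 wide, runs from x 51 to 66. Beneath it is the slot for the lid's tongue: 30 mm wide between cheeks (x 49 to 66), end wall at x 61.5, floor 10 mm below the rim plane.
- catch_tip (a point): Innermost lower corner of the steel spring catch above the handle: at rest at x -43.5 mm from the mouth's centre, 6.5 above the rim plane. 18 mm wide; its nose slopes up and outwards to 16 mm above the rim at x -48.5. The lid's back tab pressed down on it (15 to 25 N) pushes it out, then it springs back over the flange. Its upright face is at x -49.5.
- catch (a joint): Angle of the spring catch (rad): 0 at rest (upright, as it also is when snapped over the seated lid), grows as it is pushed outwards, away from the mouth; about 0.14 as the lid passes.
- lid: The teapot's loose white lid, about 150 g. Origin: centre of its underside; z up, x to the tongue. Plug 64 mm across, z 0 to 8; flange 86 across, z 8 to 13, with a 24 wide back tab on -x whose flank flares from x -43.5 (z 8) to x -48 (z 12.5); tongue 22 wide, z 8-12, to x 60; knob: upright bar 14 thick (x), 36 long (y), z 13 to 39. Seated: origin at the mouth's centre, 8 mm below the rim plane.
- lid_tongue (a point): Middle of the end face of the lid's tongue: at (60, 0, 10) mm in the lid's frame.
- lid_back (a point): Point on top of the lid's flange, 30 mm from the centre on the side away from the tongue, at (-30, 0, 13) mm in the lid's frame: a good place to press.
- jar_lid: Another white lid, not wanted: 92 mm across, round knob 28 mm across, no tongue; 36 mm high. Origin: centre of its underside. Leave it.
- jar: Open white storage jar, 96 mm across, 110 mm high. Origin under its centre. Leave it.
- cup_near: White espresso cup with a handle, 60 mm across, 55 mm high, on the robot's side. Origin under its centre. Leave it.
- cup_far: The same espresso cup, on the far side. Leave it.
- spreader: Flat wooden butter spreader, 175 mm long, 28 mm wide, 8 mm thick, lying along its x. Origin at its middle, underside. Leave it.
- sieve: Small steel sieve, bowl 92 mm across, 30 mm high, handle to 150 mm on +x. Origin under the bowl's centre. Leave it.
- lamp: Small battery lamp with a toggle switch, base 70 mm square, 116 mm high. Origin under its centre. Leave it.
Not all that is in view belongs to the job. Leave any brown or turquoise look-alike of the lid alone.

How it is judged:
By the outcome, as a careful person would: the job done as asked, in the order asked, and still so for the second after the job is handed in, with the robot touching nothing.
It also fails if it takes over 61 s, if anything falls off the work surface, if the arm or the gripper's body presses on something with over 40 N, if the wrist force passes 120 N, or if a joint passes its speed limit or range.

ROBOT

A 6-joint arm with a two-finger parallel gripper is mounted at the origin on the work surface. World frame = base frame: x ahead of the robot, y to its left, z up, the work surface at z = 0. Lengths are in m, angles in rad, forces in N, time in s.
With the tool pointing down it reaches from about 0.4 to 0.925 m from the base axis. Payload 12.5 kg.
Tool frame: the origin (TCP) lies between the finger pads; the fingertips stand arm.tip_reach ahead of it and the grasp point (between the pads) lies 2 mm behind it (arm.tip_reach is the distance from the TCP to the fingertips, in m); z points along the fingers, y is the line along which they close (so a half turn about z gives the same grasp; the last joint's range is limited). The gripper opens to 95 mm and grips with 3 to 60 N. Pads are 20 mm wide; open, the fingers measure 119 mm over their backs; the gripper's body (75 mm by 180 mm) begins 59 mm behind the grasp point.
Start: joints at [-1.372, 0.491, 1.559, -0, 1.092, -0.106], TCP at [0.188, -0.596, 0.232] pointing down, gripper open.
Joint ranges: [-3.1, 3.1], [-0.84, 2.19], [0.05, 2.79], [-1.13, 4.28], [0.06, 2.93], [-2.69, 2.69]. Speed limits (rad/s): [2.22, 2.22, 2.79, 3.14, 3.14, 3.14].

INTERFACE

Orientations are given as a unit quaternion [x, y, z, w].
In Python, from cell import arm, viewer, hand_in, finder gives the robot as it stands.
- The arm moves only by the tool arm_command, never from a script. Its arguments are lists of equal length, an entry for each row: "dp": the shift along the world's x, y, z in mm, a list of three; "turn": the turn about the world's z in degrees; "gripper": the opening, from 0 (shut) to 1 (fully open). A call has 1 to 20 rows; each row is the pose to reach, as a shift and turn from the pose commanded when the call began; what a row does not reach only later rows make up. A row lasts 1/12 s, in which the tool goes at most 41.7 mm and 7.16 degrees, less where a joint would pass 70% of its speed; a pose out of reach is approached as far as the arm can. A call with a gripper value outside its range is refused whole. The fingers move at their own pace and stop on an object; the grip force is fixed at half the most. Time passes only in rows, so rows that repeat a pose let the fingers close. It gives the time, the measured TCP pose, the force, the opening and the grip force at its end, in the units of the state.
- arm.read_state(): the state, without advancing time (a new reading comes with each control period).
- viewer.get_image(name): name is "scene" or "top" or "wrist"; returns a dict with "image" (420x560x3 uint8, red, green, blue), "vertical_fov" (degrees; the focal length in pixels is half the picture's height over the tangent of half this angle, whatever the lens; pixels are square), "cx", "cy" (the principal point, pixels), "k1" (the pictures are not rectified: a ray, as slopes to the right and down, at radius r is drawn at 1 + k1 r^2 times it, then the intrinsics apply), "pose" (4x4, takes a point from camera to world coordinates). Camera axes: x right, y down, z forward; pixel columns grow to the right and rows downward; lengths in m; the calibration is good to about 2 mm. A picture is of the moment at which its call begins. There is no depth.
- hand_in(): hands the job in; it is judged then, once.
Trained networks look in a picture, given as the dict that the camera call returned (one of the last four; its "shot" number tells which), for a name from the list of things; names that differ only in an ending like _2 or _b are one class to them, and where a whole thing is asked for, a point or a joint stands for the part that bears it (a point fixed in the world has none). Each returns a list of dicts, best first, with "conf" (0 to 1); they miss things now and then, are a little off and sometimes report something else, mostly with a low value. They report only what shows in the picture. A call takes as long as a camera call. They do not tell look-alikes from the thing itself.
- finder.find_in(picture, query): "extent" ([left, top, width, height] as shares, 0 to 1, of the picture: columns of its width, rows of its height, round what is visible of it).
The state is a dict: "t": time; "joint_pos": joint angles; "joint_velocities": joint speeds; "joint_torque": joint torques, N m; "ee_pos": TCP position; "orientation": TCP orientation; "wrist_force": force on the tool from outside, world axes, zero at the start; "moment": the same for the moment, N m; "gripper_width": finger opening in m; "grasp_force": force on a finger pad.
Only numpy, scipy, OpenCV 4.12 (cv2) and the standard library are available. Lean on these libraries where they do the work, as an engineer would, in place of code of your own. Each camera call takes 0.05 s, during which the arm holds its last target. There are 200 camera calls.

## Working session

There is one attempt and no reset: what is moved stays moved. The work goes in short steps, Python scripts to look and compute and a tool call to move; the robot and the scene stay as the last step left them, time stands still between calls to the robot, and variables do not carry over. Pictures are saved under pics/ and viewed, at most 10 in all, crops included, and the job is handed in when it is done.

Besides the shell and the picture viewer there is one more tool, called after "Call:" as name(argument=value, ...) on one line, values as JSON. arm_command: Moves the arm, as the interface text tells. Its arguments: {"type":"object","properties":{"dp":{"type":"array"},"turn":{"type":"array"},"gripper":{"type":"array"}},"required":["dp","turn","gripper"]}

```bash
mkdir -p pics; ls; cat > h.py <<'E'
import numpy as np, cv2
from cell import arm, viewer, hand_in, finder
def shot(n,f=None):
    p=viewer.get_image(n)
    if f: cv2.imwrite('pics/'+f+'.png',cv2.cvtColor(p['image'],cv2.COLOR_RGB2BGR))
    return p
def K(p):
    f=210/np.tan(np.radians(p['vertical_fov'])/2)
    return np.array([[f,0,p['cx']],[0,f,p['cy']],[0,0,1.]]),np.array([p['k1'],0,0,0,0.])
def onz(p,uv,z):
    k,d=K(p); n=cv2.undistortPoints(np.array([[uv]],float),k,d)[0,0]
    T=np.array(p['pose']); r=T[:3,:3]@[n[0],n[1],1]; o=T[:3,3]
    return o+r*(z-o[2])/r[2]
def proj(p,X):
    k,d=K(p); T=np.linalg.inv(np.array(p['pose']))
    return cv2.projectPoints(np.array(X,float).reshape(-1,1,3),cv2.Rodrigues(T[:3,:3])[0],T[:3,3],k,d)[0][:,0]
E
python3 - <<'E'
from h import *
s=arm.read_state();print(s)
for n in ['scene','top','wrist']:
    p=shot(n,n+'0'); print(n,np.round(p['pose'],3).tolist(),p['vertical_fov'],p['k1'])
    for q in ['lid','teapot','jar_lid','lid_tongue','catch','jar']:
        for r in finder.find_in(p,q)[:3]:
            e=np.array(r['extent'])*[560,420,560,420]; print(q,np.round(e),round(r['conf'],2))
E
python3 -c "
import cv2,numpy as np
a=[cv2.imread(f'pics/{n}0.png') for n in ['scene','top']]
print(a[0].shape)"
```

```text
pics
{'t': 0.0, 'joint_pos': array([-1.37162222e+00,  4.91561105e-01,  1.55942086e+00,  2.99831500e-05,
        1.09166010e+00, -1.05599809e-01]), 'joint_velocities': array([-0.00074611,  0.000918  ,  0.00259557, -0.00196437, -0.00136527,
        0.00072427]), 'joint_torque': array([ 2.40628091e-03, -6.12644219e+01, -2.58186275e+01,  6.93086162e-02,
        4.81946196e-02, -1.34072525e-04]), 'ee_pos': array([ 0.18753684, -0.59599016,  0.23107061]), 'orientation': array([ 9.88412473e-01,  1.51791002e-01, -1.12553824e-05, -5.24755595e-04]), 'wrist_force': array([ 0.93328412, -0.34894519,  0.04149915]), 'moment': array([-0.01593593,  0.02207835, -0.02818356]), 'grasp_force': 0.0, 'gripper_width': 0.0950502961336}
scene [[0.491, 0.532, -0.69, 1.224], [0.871, -0.289, 0.397, -0.451], [0.012, -0.796, -0.605, 0.739], [0.0, 0.0, 0.0, 1.0]] 51.60557709426756 -0.09181717084687759
lid [149. 202.  42.  23.] 0.8
lid [231. 230.  45.  28.] 0.68
lid [178. 238.  33.  24.] 0.57
teapot [177. 236.  32.  26.] 0.71
jar_lid [205. 284.  44.  33.] 0.97
jar_lid [ 51. 256.  95.  43.] 0.17
lid_tongue [232. 229. 
[... 320 characters left out ...]
[356. 204.  29.  37.] 0.94
lid [297. 188.  38.  28.] 0.94
lid [354. 258.  39.  33.] 0.85
teapot [217. 134.  50.  95.] 0.63
jar_lid [344. 140.  35.  30.] 0.87
jar_lid [124. 123.  39.  36.] 0.22
lid_tongue [352. 206.  32.  33.] 0.92
lid_tongue [353. 261.  40.  32.] 0.9
lid_tongue [388. 306.  25.  10.] 0.68
catch [214. 133.  52.  99.] 0.52
catch [236. 158.  10.   7.] 0.41
jar [405. 119.  43.  41.] 0.86
wrist [[0.3, -0.918, -0.258, 0.259], [-0.954, -0.289, -0.082, -0.574], [0.001, 0.27, -0.963, 0.385], [0.0, 0.0, 0.0, 1.0]] 69.31716308615214 -0.04682731998066541
lid [41. 84. 69. 91.] 0.78
lid [ 0.  0. 77. 32.] 0.66
lid_tongue [39. 87. 74. 88.] 0.87
lid_tongue [ 2.  0. 74. 37.] 0.59
(420, 560, 3)
```

View pics/top0.png

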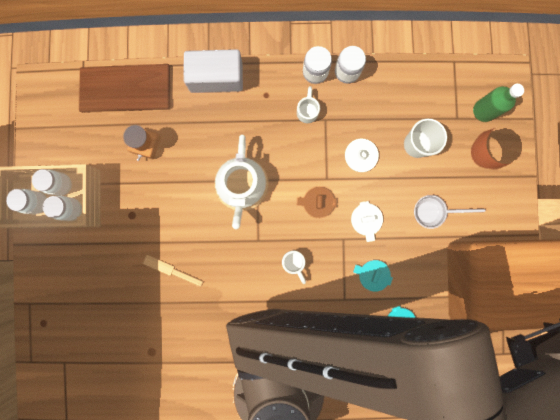

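View pics/scene0.png

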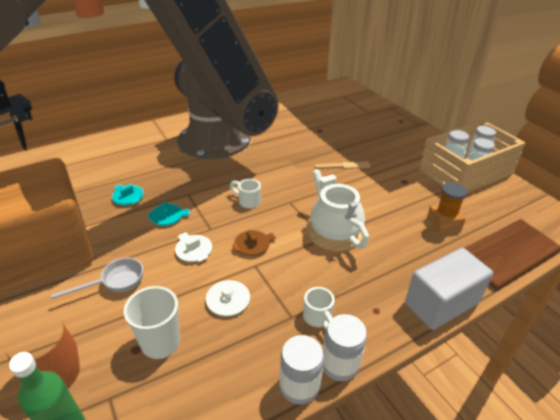

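```bash
python3 - <<'E'
from h import *
a=cv2.imread('pics/scene0.png');t=cv2.imread('pics/top0.png')
z=lambda im,x,y,w,h,s:cv2.resize(im[y:y+h,x:x+w],None,fx=s,fy=s,interpolation=cv2.INTER_CUBIC)
o=np.zeros((600,800,3),np.uint8)
A=z(a,295,165,85,85,4.6);B=z(t,205,125,75,110,5);C=z(t,325,190,90,62,4.4)
o[:391,:391]=A;o[:550,400:775]=B;D=z(a,160,225,62,45,4.4);o[395:395+D.shape[0],:D.shape[1]]=D
o[400:400+0]=0
cv2.imwrite('pics/c1.png',o)
o2=z(t,325,190,90,62,8);cv2.imwrite('pics/c2.png',o2)
p=shot('top')
for uv,z in [((241,183),.115),((367,219),.01),((370,240),.01)]: print(onz(p,uv,z))
E
```

```text
[0.56942129 0.08731035 0.115     ]
[ 0.47496972 -0.24939913  0.01      ]
[ 0.41715862 -0.25621134  0.01      ]
```

View pics/c1.png

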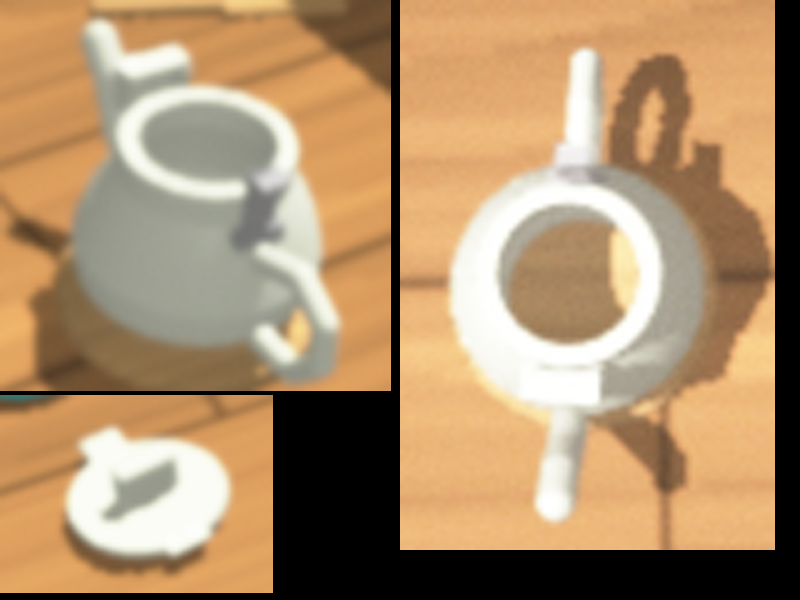

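View pics/c2.png

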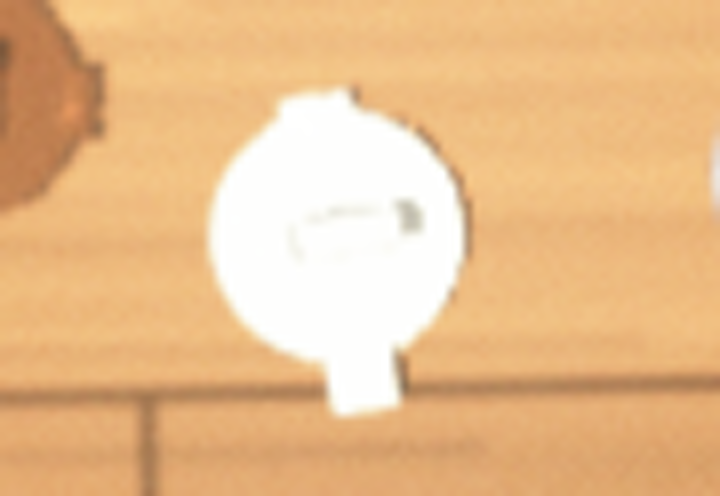

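The scene shows the white lid with tongue and bar knob at top-view (367,219), tongue end at (371,241). That fits the description. The brown lid at (320,202) and the turquoise ones at (375,275) and (402,315) are look-alikes, and the lid at (362,155) has a round knob, so it is the jar lid. The teapot's mouth is at about (241,183), its spout and lip point towards the robot (236,225), and its handle and catch are on the far side (242,137).

Next I move above the lid.

Call:
arm_command(dp=[[287,347,-20],[287,347,-20],[287,347,-20],[287,347,-20],[287,347,-20],[287,347,-20],[287,347,-20],[287,347,-20],[287,347,-20],[287,347,-20],[287,347,-20],[287,347,-20],[287,347,-20],[287,347,-20]], turn=[-10,-10,-10,-10,-10,-10,-10,-10,-10,-10,-10,-10,-10,-10], gripper=[1,1,1,1,1,1,1,1,1,1,1,1,1,1])

```text
t: 2.27
ee_pos: [0.4744, -0.2494, 0.2117]
orientation: [0.998, 0.065, -0.0, 0.0]
wrist_force: [0.0, 0.5, 0.4]
gripper_width: 0.0951
grasp_force: 0.0
```

```bash
python3 - <<'E'
from h import *
s=arm.read_state();print(s['t'],s['ee_pos'],s['orientation'],arm.tip_reach,s['joint_pos'][5])
p=shot('wrist','w1');t=shot('top','t1')
np.save('pose_w1.npy',dict(p,image=0),allow_pickle=True)
a,b=onz(t,(370.75,241.5),.012),onz(t,(364.6,201.9),.0125)
d=a-b;print('top',a,b,np.linalg.norm(d),np.degrees(np.arctan2(d[1],d[0])), 'c',b+d*48/108)
# white blob fit in wrist
hsv=cv2.cvtColor(p['image'],cv2.COLOR_RGB2HSV)
m=((hsv[...,1]<50)&(hsv[...,2]>190)).astype(np.uint8)
n,l,st,c=cv2.connectedComponentsWithStats(m)
print([ (st[i].tolist(),c[i].round()) for i in range(1,n) if st[i,4]>500])
im=cv2.imread('pics/w1.png');cv2.imwrite('pics/w1b.png',cv2.resize(im,(800,600),interpolation=cv2.INTER_CUBIC))
E
```

```text
2.2667 [ 0.4744142  -0.24938708  0.21167958] [ 9.97860676e-01  6.53762336e-02 -7.48309818e-05  1.14747176e-04] 0.017 0.8330334373439043
top [ 0.41302918 -0.25781039  0.012     ] [ 0.52198895 -0.24359066  0.0125    ] 0.10988485842193545 -172.56466685089646 c [ 0.47356238 -0.24991054  0.01227778]
[([248, 0, 89, 73, 5438], array([292.,  32.])), ([407, 0, 153, 53, 5988], array([479.,  20.])), ([243, 150, 74, 73, 3618], array([277., 186.]))]
```

View pics/w1b.png

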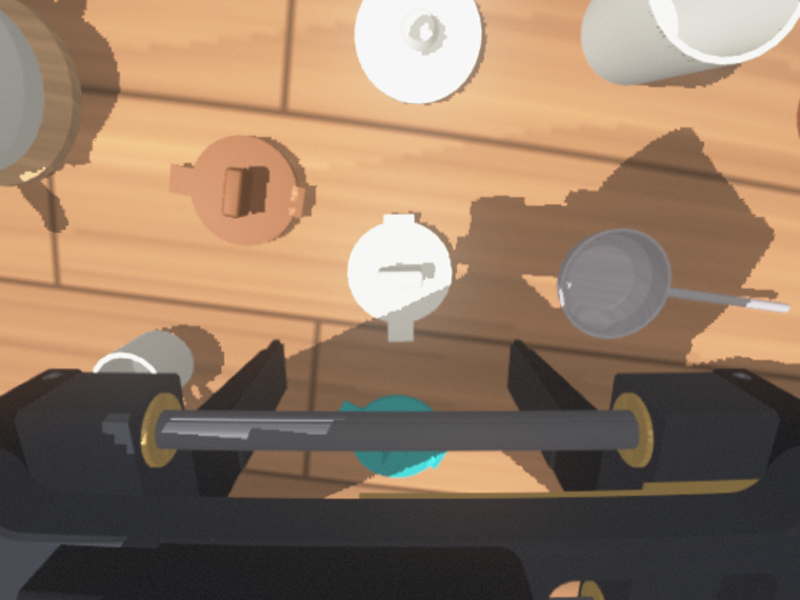

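The wrist view shows the white lid, with its tab end at (398,215) and tongue end at (400,341) in the enlarged picture, lined up with the fingers.

```bash
python3 - <<'E'
from h import *
p=np.load('pose_w1.npy',allow_pickle=True).item()
a,b=onz(p,(280.3,238.7),.012),onz(p,(279,150.5),.0125)
d=a-b;print(a,b,np.linalg.norm(d),np.degrees(np.arctan2(d[1],d[0])),'c',b+d*48/108)
for uv in [(244,190),(317,190)]: print('edge',onz(p,uv,.013))
k=[onz(p,uv,.039) for uv in [(265.3,197),(295.4,197)]];print('knob',k)
E
```

```text
[ 0.41590991 -0.2612408   0.012     ] [ 0.52238353 -0.24547568  0.0125    ] 0.1076355973038099 -171.57763572848003 c [ 0.47506192 -0.2524824   0.01227778]
edge [ 0.47147588 -0.21053464  0.013     ]
edge [ 0.4827035  -0.29603215  0.013     ]
knob [array([ 0.4724437 , -0.23675031,  0.039     ]), array([ 0.47675401, -0.26958459,  0.039     ])]
```

Call:
arm_command(dp=[[0,-3,-60],[0,-3,-120],[0,-3,-160],[0,-3,-175],[0,-3,-175],[0,-3,-175],[0,-3,-175],[0,-3,-175],[0,-3,-175],[0,-3,-175],[0,-3,-175],[0,-3,-175]], turn=[0,0,0,0,0,0,0,0,0,0,0,0], gripper=[0.6,0.6,0.6,0.6,0.6,0.6,0,0,0,0,0,0])

```text
t: 3.37
ee_pos: [0.4752, -0.2527, 0.0385]
orientation: [0.998, 0.065, 0.001, 0.001]
wrist_force: [-0.9, 0.4, 11.1]
gripper_width: 0.0358
grasp_force: 30.0
```

Call:
arm_command(dp=[[0,0,20],[0,0,60],[0,0,100],[0,0,150],[0,0,200],[55,290,273],[55,290,273],[55,290,273],[55,290,273],[55,290,273],[55,290,273],[55,290,273],[55,290,273],[55,290,273],[55,290,273],[55,290,273]], turn=[0,0,0,0,0,0,0,0,0,0,0,0,0,0,0,0], gripper=[0,0,0,0,0,0,0,0,0,0,0,0,0,0,0,0])

```text
t: 4.7
ee_pos: [0.5291, 0.0373, 0.3097]
orientation: [0.998, 0.065, -0.0, 0.0]
wrist_force: [0.3, 0.9, -2.2]
gripper_width: 0.036
grasp_force: 30.0
```

```bash
python3 - <<'E'
from h import *
s=arm.read_state();print(s['t'],s['ee_pos'],s['orientation'],s['joint_pos'],s['wrist_force'])
p=shot('wrist','w2')
np.save('pose_w2.npy',dict(p,image=0),allow_pickle=True)
im=cv2.imread('pics/w2.png');cv2.imwrite('pics/w2b.png',cv2.resize(im,(800,600),interpolation=cv2.INTER_CUBIC))
E
```

```text
4.7 [0.52911164 0.03734917 0.30971853] [ 9.97875031e-01  6.51566635e-02 -7.87262735e-05  1.62564209e-04] [-5.39241580e-02  2.80631178e-01  1.67972349e+00 -3.69180316e-04
  1.18135570e+00  1.38660664e+00] [ 0.30653875  0.91499216 -2.19220246]
```

View pics/w2b.png

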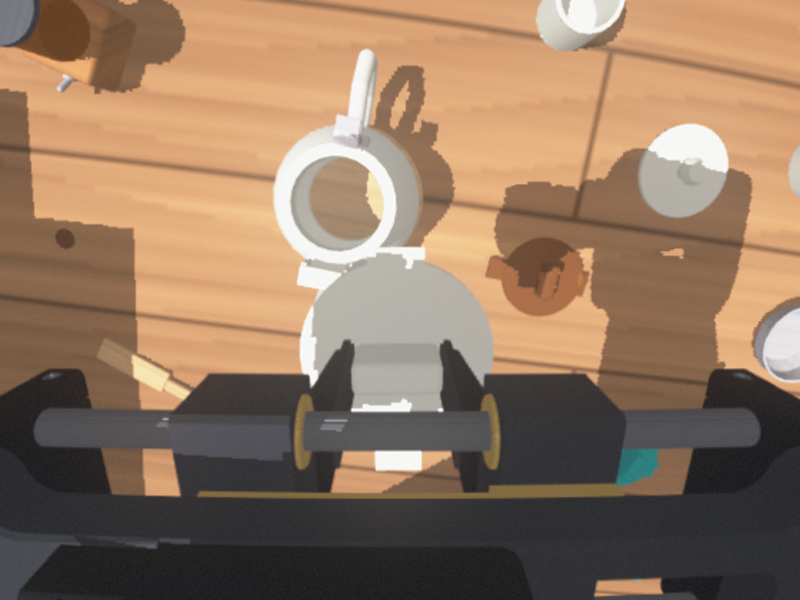

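The lid hangs level in the grip (tab end at (400,250)). The pot's rim ring is centred at about (343,203), the lip's left end is at (315,275), and the catch is at (349,128).

```bash
cat > fit.py <<'E'
from h import *
from scipy.optimize import minimize
t=shot('top')
w=np.load('pose_w2.npy',allow_pickle=True).item()
th=np.radians(np.arange(0,360,3))
def mk(f):
    g=cv2.GaussianBlur(cv2.imread(f,0).astype(np.float32),(0,0),1.0)
    return np.hypot(cv2.Sobel(g,cv2.CV_32F,1,0),cv2.Sobel(g,cv2.CV_32F,0,1))
for name,p,f in [('top',t,'pics/top0.png'),('w',w,'pics/w2.png')]:
    G=mk(f)
    def sc(c):
        v=0
        for R in (.037,.047):
            X=np.c_[c[0]+R*np.cos(th),c[1]+R*np.sin(th),0*th+.115]
            uv=proj(p,X).astype(np.float32)
            v+=cv2.remap(G,uv[:,:1],uv[:,1:],cv2.INTER_LINEAR).clip(0,200).mean()
        return -v
    xs=[(sc((x,y)),x,y) for x in np.arange(.55,.595,.002) for y in np.arange(.07,.105,.002)]
    r=minimize(sc,min(xs)[1:],method='Nelder-Mead',options=dict(initial_simplex=[np.array(min(xs)[1:])+d for d in ([0,0],[.002,0],[0,.002])]))
    print(name,r.x,r.fun)
    c=r.x
    for n,uv,z in ([('lip',(237.1,201.7),.1275),('spout',(235.7,223.5),.114),('handle',(242,136),.095),('catch',(240,157),.131)] if name=='top' else [('catch',(349*.7,122*.7),.131),('handle',(367*.7,52*.7),.095),('lipL',(299*.7,274*.7),.1275)]):
        q=onz(p,uv,z)[:2]-c; print(' ',n,q,np.hypot(*q),np.degrees(np.arctan2(q[1],q[0])))
E
python3 fit.py
```

```text
top [0.57848859 0.09450273] -268.8597412109375
  lip [-0.05734059  0.00246433] 0.0573935217685976 177.53911294525824
  spout [-0.11162103  0.00800275] 0.11190754323249076 175.89915490288462
  handle [ 0.11560931 -0.01019405] 0.11605788158063758 -5.039123339511953
  catch [ 0.05494224 -0.00683332] 0.055365549713006855 -7.089628443643058
w [0.5793417  0.09106481] -267.23095703125
  catch [ 0.06013874 -0.00563705] 0.06040235882119598 -5.3549248027764245
  handle [ 0.11654554 -0.00977889] 0.11695507639619676 -4.796232887875227
  lipL [-0.05663505  0.02244745] 0.06092140020575799 158.37897141572682
```

Call:
arm_command(dp=[[44,-30,0],[44,-30,0],[44,-30,-20],[44,-30,-50],[44,-30,-80],[44,-30,-110],[44,-30,-130],[44,-30,-140],[44,-30,-150],[44,-30,-150],[44,-30,-150],[44,-30,-150],[44,-30,-150],[44,-30,-150]], turn=[77,77,77,77,77,77,77,77,77,77,77,77,77,77], gripper=[0,0,0,0,0,0,0,0,0,0,0,0,0,0])

```text
t: 5.97
ee_pos: [0.5736, 0.0072, 0.1597]
orientation: [0.742, 0.671, 0.0, 0.0]
wrist_force: [-0.0, -0.8, -2.0]
gripper_width: 0.0359
grasp_force: 30.0
```

Call:
arm_command(dp=[[0,0,-8],[0,0,-14],[0,0,-15],[0,0,-17],[0,0,-17]], turn=[0,0,0,0,0], gripper=[0,0,0,0,0])

```text
t: 6.38
ee_pos: [0.5736, 0.0074, 0.1427]
orientation: [0.741, 0.672, -0.0, 0.0]
wrist_force: [-1.7, -2.0, 4.6]
gripper_width: 0.0359
grasp_force: 30.0
```

Call:
arm_command(dp=[[0,-1,-2],[0,-2,-4],[0,-3,-6],[0,-4,-8],[0,-5,-9],[0,-5,-9]], turn=[0,0,0,0,0,0], gripper=[0,0,0,0,0,0])

```text
t: 6.88
ee_pos: [0.5736, 0.0028, 0.1336]
orientation: [0.741, 0.672, 0.0, -0.0]
wrist_force: [-1.5, 0.3, 2.8]
gripper_width: 0.0359
grasp_force: 30.0
```

```bash
python3 - <<'E'
from h import *
p=shot('wrist','w3');t=shot('scene','s3')
a=cv2.imread('pics/w3.png');b=cv2.imread('pics/s3.png')[130:280,240:440]
o=np.zeros((600,800,3),np.uint8);o[:300,:400]=cv2.resize(a,(400,300));o[:300,400:]=cv2.resize(b,(400,300),interpolation=cv2.INTER_CUBIC)
c=a[100:340,150:470];o[300:,:400]=cv2.resize(c,(400,300));cv2.imwrite('pics/m3.png',o)
E
```

```text
(no output)
```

View pics/m3.png

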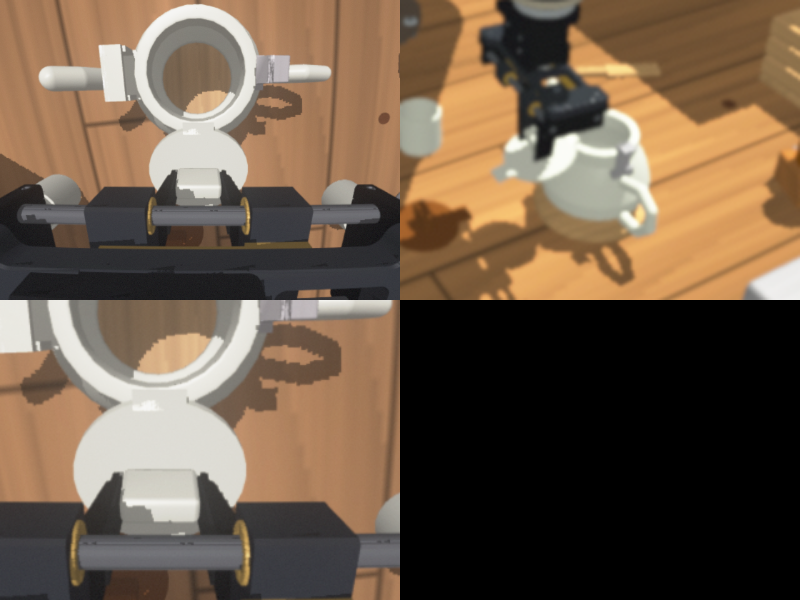

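```bash
cat > fit2.py <<'E'
from h import *
from scipy.optimize import minimize, least_squares
from scipy.spatial.transform import Rotation as Ro
p=shot('wrist','w3c'); s=arm.read_state()
g=cv2.GaussianBlur(cv2.imread('pics/w3c.png',0).astype(np.float32),(0,0),1.0)
G=np.hypot(cv2.Sobel(g,cv2.CV_32F,1,0),cv2.Sobel(g,cv2.CV_32F,0,1))
th=np.radians(np.arange(-60,241,3))
def sc(c):
    v=0
    for R in (.037,.047):
        uv=proj(p,np.c_[c[0]+R*np.cos(th),c[1]+R*np.sin(th),0*th+.115]).astype(np.float32)
        v+=cv2.remap(G,uv[:,:1],uv[:,1:],cv2.INTER_LINEAR).clip(0,200).mean()
    return -v
r=minimize(sc,(.5795,.0913),method='Nelder-Mead',options=dict(initial_simplex=[[.5795,.0913],[.5825,.0913],[.5795,.0943]]))
c=r.x;print('pot',c,r.fun)
for n,uv,z in [('spout',(40*1.4,76*1.4),.112),('lip',(112.5*1.4,72*1.4),.1275),('handle',(330*1.4,73*1.4),.09),('catch',(273*1.4,68*1.4),.131)]:
    q=onz(p,uv,z)[:2]-c;print(n,np.hypot(*q),np.degrees(np.arctan2(q[1],q[0])))
obj=np.array([[-48,-12,12.5],[-48,12,12.5],[-7,-18,39],[-7,18,39],[7,-18,39],[7,18,39]])/1e3
obs=np.array([[299.6,172.8],[255.6,172.8],[308.4,236],[247.6,236],[310,277.6],[246,277.6]])
q=s['orientation'];yaw=2*np.arctan2(q[1],q[0])+np.pi
def pose(x): 
    R=Ro.from_euler('zy',[yaw+x[4],x[0]]).as_matrix(); return R,np.array([x[1],x[2],x[3]])
def res(x):
    R,t=pose(x); return (proj(p,obj@R.T+t)-obs).ravel()
e=s['ee_pos'];f=least_squares(res,[.25,e[0],e[1],e[2]-.037,0],loss='soft_l1')
print('yaw',np.degrees(yaw),'theta',np.degrees(f.x[0]),'lid',f.x[1:4],'dyaw',np.degrees(f.x[4]));print(res(f.x).reshape(-1,2).round(1).tolist())
R,t=pose(f.x);print('tcp in lid',(e-t)@R*1e3)
E
python3 fit2.py
```

```text
pot [0.57961438 0.09075014] -319.4145812988281
spout 0.1226129287530223 174.80624992855417
lip 0.05818424906946283 174.58911830256315
handle 0.11726507120103813 -4.253499634147374
catch 0.05294118685750435 -3.3160267511007078
yaw 264.4551652661365 theta 93.38732641178515 lid [0.55107541 0.00453494 0.11902986] dyaw -10.541847930660554
[[-47.8, -0.1], [-1.7, 5.0], [-0.6, 4.8], [53.3, 0.1], [0.6, -11.3], [57.2, -20.5]]
tcp in lid [  6.04655952 -14.89376673  21.59249472]
```

```bash
sed -i 's/^obs=.*/&\nobs=obs[[1,0,3,2,5,4]]/; s/z=.115//' fit2.py; python3 fit2.py | tail -4
```

```text
catch 0.05290599780495316 -3.3082154107031343
yaw 264.4569447601065 theta 3.6801043280137797 lid [0.57108206 0.00322821 0.09243753] dyaw -1.1782521623340911
[[1.7, -0.5], [-2.6, -0.0], [-1.5, 17.4], [2.5, 17.0], [0.3, -1.2], [-0.3, -1.9]]
tcp in lid [ 0.38405806 -0.10874181 41.321865  ]
```

```bash
sed -i 's/\[-7,-18,39\],\[-7,18,39\],\[7,-18,39\],\[7,18,39\]/[-7,-18,13],[-7,18,13],[-7,-18,39],[-7,18,39]/' fit2.py; python3 fit2.py | tail -3
```

```text
yaw 264.45754303589575 theta -2.8557452861628847 lid [0.57420071 0.00509503 0.10696324] dyaw 0.405759410170567
[[0.3, 0.2], [-0.3, 0.2], [-0.0, 6.1], [0.3, 6.9], [-5.8, -16.4], [1.2, -15.3]]
tcp in lid [ 2.1747495   0.92919581 26.74439242]
```

```bash
cat > chk.py <<'E'
from h import *
from scipy.spatial.transform import Rotation as Ro
w=np.load('pose_w2.npy',allow_pickle=True).item()
O=np.array([[-48,12,12.5],[-43,0,13],[-7,18,13],[-7,18,39],[7,18,39],[60,11,12]])/1e3
def pr(p,e,yaw,th,zg=.0385,piv=.029):
    R=Ro.from_euler('zy',[yaw,th],degrees=True).as_matrix()
    pc=np.array(e)+[0,0,piv-zg]     # pivot point world
    return proj(p,(O-[0,0,piv])@R.T+pc).round(1).tolist()
print('w2',pr(w,[.5291,.0373,.3097],188.2,0), 'seen tab y175 knob 240,275,287')
p=shot('wrist')
for th in (0,5,10,15,20): print(th,pr(p,[.5736,.0028,.1336],264.6,th))
for zg in (.0325,.0265): print('slid',zg,pr(p,[.5736,.0028,.1336],264.6,0,zg))
E
python3 chk.py
```

```text
w2 [[295.9, 173.3], [275.8, 182.0], [305.3, 238.4], [309.5, 255.4], [309.1, 278.5], [293.8, 328.3]] seen tab y175 knob 240,275,287
0 [[298.6, 173.7], [278.3, 182.2], [307.1, 238.8], [311.5, 255.9], [310.8, 279.0], [294.4, 328.6]]
5 [[295.9, 173.6], [276.0, 182.4], [304.6, 238.2], [312.7, 254.5], [311.9, 277.5], [292.3, 328.4]]
10 [[293.1, 173.5], [273.6, 182.5], [301.9, 237.6], [313.5, 253.2], [312.8, 276.1], [290.0, 328.3]]
15 [[290.2, 173.5], [271.2, 182.7], [299.1, 237.1], [314.0, 251.8], [313.4, 274.6], [287.8, 328.4]]
20 [[287.2, 173.6], [268.8, 183.0], [296.2, 236.8], [314.3, 250.5], [313.7, 273.2], [285.6, 328.6]]
slid 0.0325 [[299.3, 175.3], [278.4, 184.1], [308.0, 242.4], [312.7, 260.6], [311.9, 284.3], [294.9, 334.2]]
slid 0.0265 [[300.0, 177.0], [278.4, 186.1], [309.0, 246.1], [314.0, 265.6], [313.2, 290.1], [295.4, 340.2]]
```

```bash
sed -i "s/'zy'/'ZY'/" chk.py fit2.py; sed -i 's/\[-7,-18,39\],\[-7,18,39\]\]/[7,-18,39],[7,18,39]]/' fit2.py; python3 chk.py; python3 fit2.py | tail -3
```

```text
w2 [[295.9, 173.3], [275.8, 182.0], [305.3, 238.4], [309.5, 255.4], [309.1, 278.5], [293.8, 328.3]] seen tab y175 knob 240,275,287
0 [[298.6, 173.7], [278.3, 182.2], [307.1, 238.8], [311.5, 255.9], [310.8, 279.0], [294.4, 328.6]]
5 [[299.1, 172.6], [278.4, 181.3], [307.3, 237.2], [311.6, 257.9], [310.6, 279.8], [294.1, 321.9]]
10 [[299.6, 172.2], [278.4, 180.9], [307.4, 235.6], [311.6, 259.8], [310.5, 280.4], [293.8, 315.1]]
15 [[300.2, 172.5], [278.4, 181.2], [307.6, 234.3], [311.7, 261.8], [310.3, 280.8], [293.5, 308.2]]
20 [[300.8, 173.5], [278.4, 182.1], [307.8, 233.1], [311.7, 263.8], [310.1, 281.1], [293.3, 301.2]]
slid 0.0325 [[299.3, 175.3], [278.4, 184.1], [308.0, 242.4], [312.7, 260.6], [311.9, 284.3], [294.9, 334.2]]
slid 0.0265 [[300.0, 177.0], [278.4, 186.1], [309.0, 246.1], [314.0, 265.6], [313.2, 290.1], [295.4, 340.2]]
yaw 264.4637044638542 theta 4.940936776457982 lid [0.57349586 0.00530353 0.09311919] dyaw 0.11265054556056847
[[1.7, -0.6], [-1.3, -0.6], [1.8, 0.2], [-2.0, 0.1], [0.3, 0.5], [-0.4, 0.4]]
tcp in lid [-1.07494835  0.33927262 40.61611249]
```

```bash
cat >> chk.py <<'E'
O=np.array([[60,-11,12],[60,11,12],[60,11,8],[60,-11,8]])/1e3
s=shot('scene','s4')
print('scene')
for th in (0,5,10,15,20): print(th,pr(s,[.5736,.0028,.1336],264.6,th))
b=cv2.imread('pics/s4.png')[180:245,265:352];b=cv2.resize(b,None,fx=9,fy=9,interpolation=cv2.INTER_CUBIC);cv2.imwrite('pics/s4b.png',b)
E
python3 chk.py | sed -n '/scene/,$p'
```

```text
scene
0 [[281.7, 210.8], [285.7, 216.5], [285.7, 217.8], [281.6, 212.2]]
5 [[282.3, 212.4], [286.3, 218.0], [286.4, 219.3], [282.4, 213.7]]
10 [[283.1, 213.8], [287.1, 219.5], [287.4, 220.7], [283.4, 215.0]]
15 [[284.1, 215.1], [288.1, 220.8], [288.5, 221.9], [284.5, 216.3]]
20 [[285.2, 216.3], [289.2, 221.9], [289.7, 223.0], [285.7, 217.4]]
```

View pics/s4b.png

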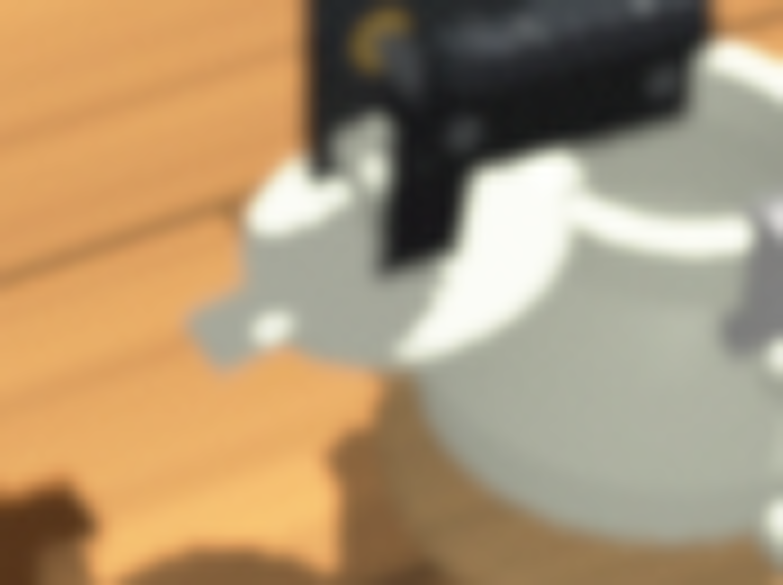

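The lid is now tilted about 18° with the tongue down: its corners are at about (286,216) and (290,221) in the scene view. I lift, turn and bring it over the mouth.

Call:
arm_command(dp=[[0,0,25],[0,0,60],[5,30,65],[10,60,65],[10,88,65],[10,88,65],[10,88,65],[10,88,65],[10,88,65],[10,88,65],[10,88,65],[10,88,65],[10,88,65],[10,88,65],[10,88,65],[10,88,50],[10,88,38],[10,88,38],[10,88,38]], turn=[0,0,-90,-90,-90,-90,-90,-90,-90,-90,-90,-90,-90,-90,-90,-90,-90,-90,-90], gripper=[0,0,0,0,0,0,0,0,0,0,0,0,0,0,0,0,0,0,0])

```text
t: 8.97
ee_pos: [0.5834, 0.0907, 0.1711]
orientation: [0.999, -0.048, -0.001, 0.0]
wrist_force: [1.3, -0.2, -1.3]
gripper_width: 0.0358
grasp_force: 30.0
```

```bash
python3 - <<'E'
from h import *
from scipy.spatial.transform import Rotation as Ro
s=arm.read_state();e=s['ee_pos'];q=s['orientation'];yaw=2*np.arctan2(q[1],q[0])+np.pi
C=np.array([.5796,.0908]);a=np.radians(175);u=np.array([np.cos(a),np.sin(a)]);v=np.array([-u[1],u[0]])
print('yaw',np.degrees(yaw)%360,'P',(e[:2]-C)@u*1e3,(e[:2]-C)@v*1e3,e)
p=shot('wrist','w5');c=shot('scene','s5')
O=np.array([[60,-11,12],[60,11,12],[-48,-12,12.5],[-48,12,12.5],[0,-43,13],[0,43,13]])/1e3
L=np.array([[51,-19,12.5],[51,19,12.5],[66,-19,12.5],[66,19,12.5]])/1e3
o=np.zeros((600,800,3),np.uint8)
for k,(pic,f,box,sc,x0) in enumerate([(p,'w5',(170,100,230,240),2.5,0),(c,'s5',(290,150,80,85),None,0)]):
    for th in (15,18,21):
        R=Ro.from_euler('ZY',[yaw,np.radians(th)]).as_matrix()
        print(f,th,proj(pic,(O-[0,0,.03])@R.T+e+[0,0,-.0085]).round(1).tolist())
    Lw=np.c_[C+L[:,:1]*u+L[:,1:2]*v,.115+L[:,2]];print('lip',proj(pic,Lw).round(1).tolist())
A=cv2.imread('pics/w5.png')[130:330,170:370];B=cv2.imread('pics/s5.png')[160:250,295:375]
o[:400,:400]=cv2.resize(A,(400,400));o[:450,400:]=cv2.resize(B,(400,450),interpolation=cv2.INTER_CUBIC);cv2.imwrite('pics/m5.png',o)
E
```

```text
yaw 174.46254214767936 P -3.7623125946201075 -0.24109338591000992 [0.58336901 0.09071227 0.17110735]
w5 15 [[261.6, 307.9], [291.6, 307.9], [254.5, 172.1], [298.2, 172.1], [208.1, 243.1], [344.8, 243.0]]
w5 18 [[261.8, 303.7], [291.4, 303.7], [254.1, 172.6], [298.6, 172.5], [207.9, 242.0], [345.0, 241.9]]
w5 21 [[261.9, 299.4], [291.3, 299.4], [253.7, 173.3], [298.9, 173.3], [207.8, 240.9], [345.1, 240.8]]
lip [[252.1, 308.1], [303.2, 307.6], [252.8, 325.2], [302.9, 324.8]]
s5 15 [[333.9, 177.9], [326.1, 179.9], [358.4, 191.9], [349.3, 194.4], [358.3, 182.1], [326.7, 190.5]]
s5 18 [[334.2, 179.2], [326.4, 181.2], [358.6, 190.9], [349.5, 193.4], [358.6, 182.2], [326.8, 190.6]]
s5 21 [[334.5, 180.5], [326.7, 182.5], [358.8, 190.0], [349.6, 192.5], [358.8, 182.3], [327.0, 190.7]]
lip [[336.1, 177.7], [322.7, 181.2], [333.0, 174.5], [319.7, 178.0]]
```

View pics/m5.png

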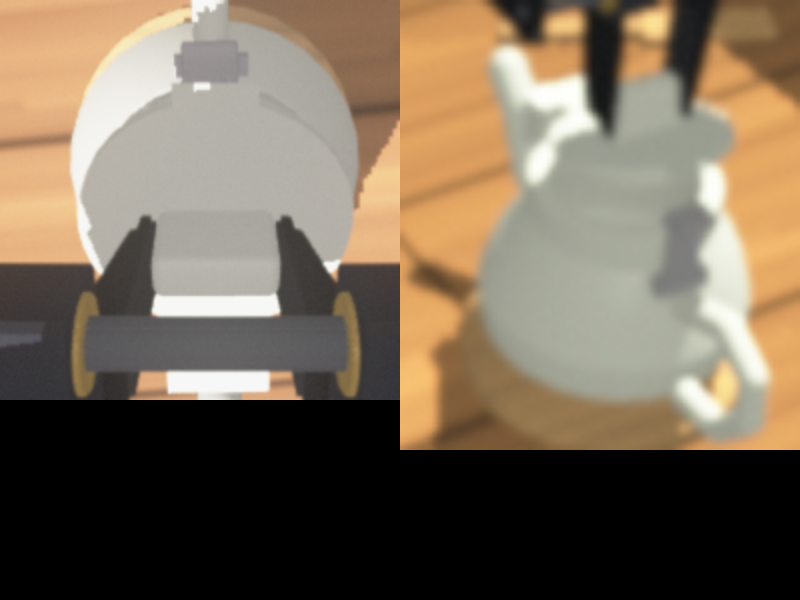

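Call:
arm_command(dp=[[0,0,-3],[0,0,-5],[0,0,-6],[0,0,-7],[0,0,-8],[0,0,-8]], turn=[0,0,0,0,0,0], gripper=[0,0,0,0,0,0])

```text
t: 9.57
ee_pos: [0.5835, 0.0908, 0.1635]
orientation: [0.999, -0.048, -0.0, 0.0]
wrist_force: [-0.5, -0.2, -2.0]
gripper_width: 0.0354
grasp_force: 30.0
```

Call:
arm_command(dp=[[0,0,-1],[0,0,-1],[0,0,-2],[0,0,-2]], turn=[0,0,0,0], gripper=[0,0,0,0])

```text
t: 9.9
ee_pos: [0.5836, 0.0908, 0.1615]
orientation: [0.999, -0.048, -0.0, 0.0]
wrist_force: [-0.6, 0.2, -1.6]
gripper_width: 0.0354
grasp_force: 30.0
```

Call:
arm_command(dp=[[0,0,-1],[-2,0,-1],[-4,0,-1],[-6,1,-1],[-6,1,-1]], turn=[0,0,0,0,0], gripper=[0,0,0,0,0])

```text
t: 10.32
ee_pos: [0.5771, 0.0919, 0.1607]
orientation: [0.999, -0.048, -0.0, 0.0]
wrist_force: [-0.5, 0.3, -0.4]
gripper_width: 0.0355
grasp_force: 30.0
```

Call:
arm_command(dp=[[-2,0,0],[-3,0,0],[-4,0,0],[-5,0,0],[-6,0,0],[-6,0,0]], turn=[0,0,0,0,0,0], gripper=[0,0,0,0,0,0])

```text
t: 10.82
ee_pos: [0.5714, 0.0918, 0.1607]
orientation: [0.999, -0.048, -0.0, 0.0]
wrist_force: [0.6, 0.2, -0.6]
gripper_width: 0.0355
grasp_force: 30.0
```

Call:
arm_command(dp=[[-1,0,0],[-2,0,0],[-3,0,0],[-3,0,0]], turn=[0,0,0,0], gripper=[0,0,0,0])

```text
t: 11.15
ee_pos: [0.5698, 0.0918, 0.1612]
orientation: [0.999, -0.048, 0.002, -0.0]
wrist_force: [5.6, 0.2, -3.0]
gripper_width: 0.0361
grasp_force: 30.0
```

Call:
arm_command(dp=[[2,0,0],[3,0,-2],[4,0,-4],[5,0,-6],[6,0,-7],[7,0,-8],[7,0,-9],[7,0,-9]], turn=[0,0,0,0,0,0,0,0], gripper=[0,0,0,0,0,0,0,0])

```text
t: 11.82
ee_pos: [0.5759, 0.0917, 0.1518]
orientation: [0.999, -0.048, 0.0, 0.0]
wrist_force: [-0.0, -2.0, 4.1]
gripper_width: 0.0355
grasp_force: 30.0
```

Call:
arm_command(dp=[[0,0,0],[0,0,0],[0,0,0],[0,0,0],[0,0,20],[0,0,60],[0,0,60],[0,0,60]], turn=[0,0,0,0,0,0,0,0], gripper=[0.6,0.6,0.6,0.6,0.6,0.6,0.6,0])

```text
t: 12.48
ee_pos: [0.5763, 0.0919, 0.2134]
orientation: [0.999, -0.048, 0.002, -0.0]
wrist_force: [-0.8, -0.4, -1.0]
gripper_width: 0.0539
grasp_force: 0.0
```

```bash
cat > chk6.py <<'E'
from h import *
import sys
from scipy.spatial.transform import Rotation as Ro
from scipy.optimize import minimize
f=sys.argv[1];p=shot('wrist',f);print(arm.read_state()['ee_pos'],arm.read_state()['gripper_width'])
g=cv2.GaussianBlur(cv2.imread('pics/%s.png'%f,0).astype(np.float32),(0,0),1.0)
G=np.hypot(cv2.Sobel(g,cv2.CV_32F,1,0),cv2.Sobel(g,cv2.CV_32F,0,1)).clip(0,120)
C=np.array([.5796,.0908]);Y=np.radians(175);u=np.array([np.cos(Y),np.sin(Y)]);v=np.array([-u[1],u[0]])
# lid outline: rear 3/4 flange top, tab, knob top
t=np.radians(np.r_[40:160:2,200:320:2]);l=np.linspace(0,1,15)
seg=lambda a,b:np.array(a)+(np.array(b)-np.array(a))*l[:,None]
O=np.vstack([np.c_[43*np.cos(t),43*np.sin(t),13+0*t],seg([-48,-12,12.5],[-48,12,12.5]),seg([-7,-18,39],[-7,18,39]),seg([7,-18,39],[7,18,39]),seg([-7,-18,39],[7,-18,39]),seg([-7,18,39],[7,18,39]),seg([-7,-18,13],[-7,18,13])])/1e3
# params: tilt about tongue-tip-bottom, tip x, y offset, yaw
def W(x):
    th,tx,ty,yw=x[0],x[1]/1e3,x[2]/1e3,x[3]
    R=Ro.from_euler('ZY',[Y+np.radians(yw),np.radians(th)]).as_matrix()
    tip=np.r_[C+tx*u+ty*v,.115+max(0,0.0)]  # tongue underside on the rim at local x=45
    return (O-np.array([.045,0,.008]))@R.T+tip
def sc(x):
    uv=proj(p,W(x)).astype(np.float32)
    return -cv2.remap(G,uv[:,:1],uv[:,1:],cv2.INTER_LINEAR).mean()+0.2*x[3]**2
best=min((sc([th,tx,ty,0]),th,tx,ty) for th in np.arange(-2,22,1.) for tx in np.arange(38,50,1.) for ty in (-2,-1,0,1,2.))
r=minimize(sc,[*best[1:],0],method='Nelder-Mead',options=dict(initial_simplex=np.array([*best[1:],0])+np.vstack([np.zeros(4),np.eye(4)])))
print('tilt,tx(45 seated),ty,yaw',r.x.round(2),r.fun)
for th in (0,3,6,9,12,15): print(th,min(sc([th,tx,ty,0]) for tx in np.arange(38,50,.5) for ty in np.arange(-2,2.1,.5)).round(1),end=' ')
E
python3 chk6.py w6
```

```text
[0.57556552 0.09184823 0.21196631] 0.050843158135684144
tilt,tx(45 seated),ty,yaw [-1.14 48.6   0.41  0.2 ] -55.397937711080715
0 -55.0 3 -52.4 6 -48.5 9 -45.2 12 -42.4 15 -39.4
```

Call:
arm_command(dp=[[32,-3,0],[32,-3,0],[32,-3,0],[32,-3,0],[32,-3,0],[32,-3,-20],[32,-3,-40],[32,-3,-55],[32,-3,-60],[32,-3,-60]], turn=[0,0,0,0,0,0,0,0,0,0], gripper=[0,0,0,0,0,0,0,0,0,0])

```text
t: 13.37
ee_pos: [0.6067, 0.0889, 0.1505]
orientation: [0.999, -0.048, -0.001, 0.0]
wrist_force: [0.6, 0.1, -0.1]
gripper_width: 0.0008
grasp_force: 0.0
```

```bash
python3 - <<'E'
from h import *
s=arm.read_state();print(s['t'],s['ee_pos'],s['wrist_force'])
p=shot('top'); 
for q in ['lid','jar_lid']:
    for r in finder.find_in(p,q)[:4]: print(q,np.round(np.array(r['extent'])*[560,420,560,420]),round(r['conf'],2))
E
```

```text
13.3667 [0.60674002 0.08885395 0.15052535] [ 0.61819206  0.05288018 -0.06045653]
lid [353. 257.  43.  34.] 0.89
lid [386. 305.  29.  35.] 0.8
lid [297. 192.  38.  26.] 0.66
jar_lid [344. 139.  35.  33.] 0.58
jar_lid [402. 119.  43.  41.] 0.45
```

Lower in small steps to find contact.

Call:
arm_command(dp=[[0,0,-1],[0,0,-2],[0,0,-3],[0,0,-4],[0,0,-4]], turn=[0,0,0,0,0], gripper=[0,0,0,0,0])

```text
t: 13.93
ee_pos: [0.6075, 0.0888, 0.1476]
orientation: [0.999, -0.048, -0.0, 0.0]
wrist_force: [-0.3, -0.4, -0.6]
gripper_width: 0.0005
grasp_force: 0.0
```

Call:
arm_command(dp=[[0,0,-1],[0,0,-2],[0,0,-3],[0,0,-3]], turn=[0,0,0,0], gripper=[0,0,0,0])

```text
t: 14.27
ee_pos: [0.6075, 0.0888, 0.1444]
orientation: [0.999, -0.048, -0.0, 0.0]
wrist_force: [0.2, -0.0, 0.2]
gripper_width: 0.0003
grasp_force: 0.0
```

Call:
arm_command(dp=[[0,0,-1],[0,0,-2],[0,0,-2]], turn=[0,0,0], gripper=[0,0,0])

```text
t: 14.52
ee_pos: [0.6077, 0.0888, 0.1431]
orientation: [0.999, -0.048, 0.0, 0.0]
wrist_force: [-0.9, 0.4, 4.9]
gripper_width: 0.0002
grasp_force: 2.4
```

Call:
arm_command(dp=[[0,0,-1],[0,0,-1],[0,0,-1]], turn=[0,0,0], gripper=[0,0,0])

```text
t: 14.77
ee_pos: [0.6078, 0.0889, 0.1424]
orientation: [0.999, -0.048, 0.0, -0.0]
wrist_force: [-2.2, 1.0, 7.6]
gripper_width: 0.0007
grasp_force: 3.7
```

Call:
arm_command(dp=[[0,0,-1],[0,0,-2],[0,0,-2]], turn=[0,0,0], gripper=[0,0,0])

```text
t: 15.02
ee_pos: [0.6079, 0.089, 0.1409]
orientation: [0.999, -0.048, 0.001, -0.0]
wrist_force: [-3.5, 1.3, 11.3]
gripper_width: 0.0005
grasp_force: 5.7
```

Call:
arm_command(dp=[[0,0,-1],[0,0,-2],[0,0,-2]], turn=[0,0,0], gripper=[0,0,0])

```text
t: 15.27
ee_pos: [0.6077, 0.0888, 0.1381]
orientation: [0.999, -0.048, 0.0, -0.0]
wrist_force: [0.2, -1.0, 0.4]
gripper_width: 0.0005
grasp_force: 0.0
```

The force dropped to zero, which looks like the snap. I confirm by touching the seated surface lightly.

Call:
arm_command(dp=[[0,0,-1],[0,0,-1],[0,0,-2],[0,0,-2]], turn=[0,0,0,0], gripper=[0,0,0,0])

```text
t: 15.6
ee_pos: [0.6077, 0.0888, 0.1372]
orientation: [0.999, -0.048, 0.001, -0.0]
wrist_force: [-5.8, -0.3, 18.6]
gripper_width: 0.0004
grasp_force: 9.2
```

Call:
arm_command(dp=[[0,0,2],[0,0,15],[0,0,40],[-30,3,75],[-30,3,75],[-30,3,75],[-30,3,75]], turn=[0,0,0,0,0,0,0], gripper=[0,0,0,0,0,0,0.6])

```text
t: 16.18
ee_pos: [0.5777, 0.0918, 0.2103]
orientation: [0.999, -0.048, 0.0, 0.0]
wrist_force: [0.6, 0.5, -0.1]
gripper_width: 0.0036
grasp_force: 0.0
```

```bash
python3 chk6.py w7; python3 - <<'E'
from h import *
# compare wrist pics w6/w7: horizontal-edge rows in tab/catch columns
C=np.array([.5796,.0908]);Y=np.radians(175);u=np.array([np.cos(Y),np.sin(Y)])
p=shot('wrist','w7b')
for n,X,Z in [('catch tip',-43.5,6.5),('catch top in',-48.5,16),('tab end seated',-48,4.5),('knob top back',-7,31),('knob top front',7,31),('knob base back',-7,5)]:
    print(n,proj(p,[[*(C+X/1e3*u),.115+Z/1e3]]).round(1))
g=cv2.imread('pics/w7b.png',0)
c=int(proj(p,[[*(C-.045*u),.12]])[0,0]);print(c,g[120:300:2,c-6:c+6].mean(1).round().astype(int).tolist())
E
```

```text
[0.57771802 0.09172821 0.2097052 ] 0.006611441362488097
tilt,tx(45 seated),ty,yaw [-5.1  50.12  0.32  0.15] -52.374914849714955
0 -49.6 3 -47.2 6 -45.9 9 -46.2 12 -47.3 15 -47.0 catch tip [[277.  164.9]]
catch top in [[276.9 159.8]]
tab end seated [[276.9 158.9]]
knob top back [[277.5 218. ]]
knob top front [[277.6 235.7]]
knob base back [[277.4 208.8]]
276 [240, 240, 240, 240, 240, 241, 241, 241, 241, 230, 148, 149, 149, 146, 145, 145, 144, 139, 134, 133, 131, 131, 136, 174, 180, 180, 181, 180, 181, 181, 181, 182, 182, 182, 181, 182, 182, 181, 181, 181, 181, 182, 182, 182, 182, 182, 170, 164, 165, 165, 174, 181, 183, 183, 183, 183, 202, 212, 243, 246, 240, 218, 217, 217, 217, 217, 217, 216, 216, 216, 212, 211, 211, 211, 211, 200, 154, 148, 170, 214, 217, 218, 218, 217, 139, 83, 85, 88, 85, 87]
```

The catch's grey nose ends at its rest position (row 165, predicted 164.9) and covers the tab end. The flange top under the press point was at 120 mm, which is the seated height. I hand in with the arm clear.

```bash
python3 -c "
from cell import hand_in
print(hand_in())"
```

```text
the job is handed in; nothing more can be done
None
```

I put the lid back on the teapot, tongue hooked under the lip and catch snapped over the back tab, and handed the job in at about 16 s. The measured flange height fits a level lid, but I inferred the hook from the end-wall contact and did not see it.

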